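Pack a soap bar and hasp the gift crate shut

TASK

Take the green soap bar out of the drying rack and stand it on its edge in the empty foam place of the plywood gift crate, between its two low ridges, lowering it in gently rather than dropping it. Then close the crate's lid fully, and after that swing the dark steel hasp over the lid's brass catch until it lies flat on the lid. Leave the other two bars in the rack and do not knock the bottle, the red cover or the spoon about.

Things in the scene. Friction and masses are not known exactly. Their poses are not given: they have to be found in the camera images.
- soap_green: Green soap bar, 62 long (own x) x 28 thick (own y) x 46 tall (z) mm, 85 g, standing on its long narrow face in one of the rack's three slots. Origin: centre of its underside.
- soap_pink: Pink bar of the same size and origin, in another slot; stays there.
- soap_yellow: Yellow bar of the same size and origin, in another slot; stays there.
- rack: Fixed wooden drying rack, 68 (x) x 128 (y) x 53 mm tall, base 6 mm thick. Three slots run along its x at y = -40, 0 and +40 mm, parted by 5 mm walls as tall as the bars, about 4 mm from each bar's faces: a bar in it can be taken only by its two ends (62 mm apart along x), which stand free. Origin: centre of its underside.
- crate: Fixed plywood gift crate, 170 (x) x 240 (y) mm, rim at z = 78 mm, walls 8 mm. Lid hinged along the +x rim, hasp at the middle of the -x rim. Foam blocks fill both x ends up to z = 70 mm, leaving a lane along y with |x| under 35 mm; two packed bars fixed in it at y = -97 and +97 mm reach z = 58 mm; the middle place is empty. Origin: centre of its underside.
- crate_nest (a point): Floor centre of the empty place (12 mm above the crate's underside); axes as the crate's. The bar's underside centre belongs here, its length along x. The place is 70 (x) x 36 (y) mm: foam blocks at its ends rise 12 mm above a bar's top, so the ends cannot be held there; in y only 8 mm high ridges (18 to 26 mm out), then free to 84 mm.
- lid (a joint): Lid angle, 0 = shut, grows as it opens upward (1.57 = upright), at most 2.05. A stiff hinge: it stays where it is left; about 5 N at the edge moves it.
- lid_hinge (a point): Middle of the lid's hinge line, which runs along the crate's y; axes as the crate's. The lid is a 172 x 240 mm board, 10 mm thick, its underside on this line. The brass catch stands 14 mm out of its outer face, 137 mm from the hinge, in the middle; 12 mm wide.
- lid_edge (a point): Middle of the lid's free edge, at its outer (top) face; moves with the lid.
- hasp (a joint): Hasp angle, 0 = flat on the closed lid with its slot over the catch, grows as it swings up and outward off the crate, at most 2.5. Stiff: it stays where it is left; about 1 N at its tip moves it.
- hasp_hinge (a point): Middle of the hasp's hinge line, which runs along the crate's y, 91 mm out towards the crate's -x and 90 mm above its underside; axes as the crate's. The hasp is a dark steel strap 36 mm wide, 4 mm thick, reaching 75 mm from here, with a slot from 28 to 48 mm; the last 27 mm are solid.
- hasp_tip (a point): Middle of the hasp's free end, on the face that is uppermost when closed; moves with the hasp.
- oil_bottle: Amber bottle with black cap, 48 mm across, 120 mm tall, standing. Bystander. Origin: centre of its underside.
- red_cover: Red round jar cover, 72 mm across, 14 mm thick, lying. Bystander. Origin: centre of its underside.
- spoon: Measuring spoon, 150 mm long, lying along its x. Bystander.
Mind the look-alikes: they are no part of the job. What is meant by the soap_green is not blue or purple, and is the smaller of those in its own colour.

How it is judged:
On the way, in this order (a step that is already met when the one before it is completed fails the run):
1. the green bar stands in the empty place of the crate, let go, with the lid still open (x of soap_green in the frame of crate_nest between -0.008 and 0.008 m and y of soap_green in the frame of crate_nest between -0.008 and 0.008 m and z of soap_green in the frame of crate_nest between -0.004 and 0.005 m and angle between soap_green's own z axis and vertical below 0.15 rad and angle between the x axis of soap_green and the x axis of crate, either way round below 0.25 rad and contact force between the fingers and soap_green below 0.1 N and linear speed of soap_green below 0.03 m/s and value of joint lid above 1 rad), for 0.2 s.
2. the lid is fully shut while the hasp is still swung off (x of soap_green in the frame of crate_nest between -0.008 and 0.008 m and y of soap_green in the frame of crate_nest between -0.008 and 0.008 m and z of soap_green in the frame of crate_nest between -0.004 and 0.005 m and angle between soap_green's own z axis and vertical below 0.15 rad and angle between the x axis of soap_green and the x axis of crate, either way round below 0.25 rad and value of joint lid below 0.06 rad and value of joint hasp above 1.2 rad), for 0.1 s.
At the end, for the whole second after the job is handed in: The green bar stands at rest in the crate's empty place (8 mm in x and y, about 5 mm in height, tilt 0.15 rad, length along the crate's x to 0.25 rad); the lid is shut (under 0.06 rad) and the hasp lies flat over the catch (under 0.12 rad) (x of soap_green in the frame of crate_nest between -0.008 and 0.008 m and y of soap_green in the frame of crate_nest between -0.008 and 0.008 m and z of soap_green in the frame of crate_nest between -0.004 and 0.005 m and angle between soap_green's own z axis and vertical below 0.15 rad and angle between the x axis of soap_green and the x axis of crate, either way round below 0.25 rad and linear speed of soap_green below 0.03 m/s and value of joint lid below 0.06 rad and value of joint hasp below 0.12 rad); the robot touches nothing.
It fails at once if the green bar is dropped into the crate (falls free at more than 0.5 m/s) (horizontal distance between soap_green and crate_nest below 0.08 m and linear speed of soap_green above 0.5 m/s and contact force between the fingers and soap_green below 0.1 N).
It fails at once if another bar is shifted in the rack by more than 20 mm or taken out (distance of any of soap_pink, soap_yellow from where it was at the start of the episode above 0.02 m).
It fails at once if the bottle, red cover or spoon is pushed more than 40 mm, or the bottle tipped (distance of any of oil_bottle, red_cover, spoon from where it was at the start of the episode above 0.04 m or angle between oil_bottle's own z axis and vertical above 0.5 rad).
It also fails if it takes over 72 s, if anything falls off the work surface, if the arm or the gripper's body presses on something with over 40 N, if the wrist force passes 120 N, or if a joint passes its speed limit or range.

ROBOT

A 7-joint arm with a two-finger parallel gripper is mounted at the origin on the work surface. World frame = base frame: x ahead of the robot, y to its left, z up, the work surface at z = 0. Lengths are in m, angles in rad, forces in N, time in s.
With the tool pointing down it reaches from about 0.425 to 0.875 m from the base axis. Payload 4.7 kg.
Tool frame: the origin (TCP) lies at the very end of the fingers, on their centre line; the grasp point (between the pads) lies 19 mm behind it; z points along the fingers, y is the line along which they close (so a half turn about z gives the same grasp; the last joint's range is limited). The gripper opens to 87 mm and grips with 3 to 60 N. Pads are 19 mm wide; open, the fingers measure 117 mm over their backs; the gripper's body (75 mm by 190 mm) begins 51 mm behind the grasp point.
Start: joints at [0.014, 0.321, -0.07, 1.45, 0.023, 1.371, -0.057], TCP at [0.65, -0, 0.223] pointing down, gripper open.
Joint ranges: [-2.86, 2.86], [-0.3, 2.09], [-1.38, 1.24], [0.06, 2.45], [-1.56, 4.7], [0.09, 2.05], [-2.69, 2.69]. Speed limits (rad/s): [2.57, 2.57, 3.14, 3.14, 3.14, 3.14, 3.14].

INTERFACE

Orientations are given as a rotation vector (axis times angle).
In Python, from workcell import status, eyes, manip gives the robot as it stands.
- The arm moves only by the tool carry_out, never from a script. Its argument "moves" is a list that holds one entry, the list of rows, each a list of 7 numbers: the shift along the tool's x, y, z each as a share of 0.2 m, from -1 to 1, then the turn, a rotation vector about the tool's x, y, z each as a share of 120 degrees, from -1 to 1, then the opening, from -1 (shut) to 1 (fully open). In form: [[[tx, ty, tz, rx, ry, rz, gripper], ...]]. A call has 1 to 12 rows; each row is the pose to reach, as a shift and turn from the pose commanded when the call began, along the tool's axes at that moment; what a row does not reach only later rows make up. A row lasts 1/12 s, in which the tool goes at most 41.7 mm and 7.16 degrees, less where a joint would pass 70% of its speed; a pose out of reach is approached as far as the arm can. A call with a number of a shift or a turn outside -1 to 1 is refused whole. A call with a gripper value outside its range is refused whole. The fingers move at their own pace and stop on an object; "squeeze" is the grip in N (left out, the last holds). Time passes only in rows, so rows that repeat a pose let the fingers close. It gives the time, the measured TCP pose, the force, the opening and the grip force at its end, in the units of the state.
- status.state(): the state, without advancing time (a new reading comes with each control period).
- eyes.get_image(name): name is "scene" or "side" or "wrist"; returns a dict with "color" (420x560x3 uint8, red, green, blue), "intrinsics" (3x3 intrinsics, pixels), "pose" (4x4, takes a point from camera to world coordinates). Camera axes: x right, y down, z forward; pixel columns grow to the right and rows downward; lengths in m; the calibration is good to about 2 mm. A picture is of the moment at which its call begins. There is no depth.
- manip.hand_in(): hands the job in; it is judged then, once.
The state is a dict: "clock": time; "q": joint angles; "qd": joint speeds; "tau": joint torques, N m; "ee_pos": TCP position; "ee_rot": TCP orientation; "contact_force": force on the tool from outside, world axes, zero at the start; "ft_torque": the same for the moment, N m; "opening": opening from 0.0 (shut) to 1.0 (fully open); "grip_force": force on a finger pad.
Only numpy, scipy, OpenCV 4.12 (cv2) and the standard library are available. Lean on these libraries where they do the work, as an engineer would, in place of code of your own. Each camera call takes 0.05 s, during which the arm holds its last target. There are 200 camera calls.

## Working session

There is one attempt and no reset: what is moved stays moved. The work goes in short steps, Python scripts to look and compute and a tool call to move; the robot and the scene stay as the last step left them, time stands still between calls to the robot, and variables do not carry over. Pictures are saved under pics/ and viewed, at most 10 in all, crops included, and the job is handed in when it is done.

Besides the shell and the picture viewer there is one more tool, called after ">>>" as name([rows], argument=value, ...), one row to a line, values as JSON. carry_out: Moves the arm, as the interface text tells. Shift numbers are shares of 0.2 m and turn numbers shares of 120 degrees, none past 1 either way. Its arguments: {"type":"object","properties":{"moves":{"type":"array","items":{"type":"array","items":{"type":"array","items":{"type":"number","minimum":-1,"maximum":1}}}},"squeeze":{"type":"number"}},"required":["moves"]}

```bash
mkdir -p pics
cat > h.py <<'E'
import numpy as np, cv2
from workcell import status, eyes, manip
from scipy.spatial.transform import Rotation as R
def snap(n,f):
    d=eyes.get_image(n); cv2.imwrite(f'pics/{f}.png',d['color'][:,:,::-1]); np.savez(f'pics/{f}.npz',K=d['intrinsics'],T=d['pose'],c=d['color']); return d
def px2z(f,uv,z):
    d=np.load(f'pics/{f}.npz'); r=d['T'][:3,:3]@np.linalg.inv(d['K'])@np.array([*uv,1.]); o=d['T'][:3,3]; return o+r*(z-o[2])/r[2]
def proj(f,P):
    d=np.load(f'pics/{f}.npz'); T=np.linalg.inv(d['T']); p=(np.atleast_2d(P)@T[:3,:3].T+T[:3,3])@d['K'].T; return p[:,:2]/p[:,2:]
def rel(p,z=None,yaw=None):
    "shift in tool axes (shares) to world pos p"
    s=status.state(); Rt=R.from_rotvec(s['ee_rot']); return Rt.inv().apply(np.array(p)-s['ee_pos'])/0.2
E
python3 - <<'E'
from h import *
for n in ['scene','side','wrist']:
    d=snap(n,n+'0'); print(n,d['intrinsics'][0],d['pose'].round(3).tolist())
a=[cv2.imread(f'pics/{n}0.png') for n in ['scene','side']]
s=status.state(); print(s['ee_pos'],s['ee_rot'],s['clock'])
E
```

```text
scene [391.87213255   0.         274.82695564] [[-0.23, 0.784, -0.577, 1.068], [0.973, 0.179, -0.145, 0.027], [-0.011, -0.595, -0.804, 0.782], [0.0, 0.0, 0.0, 1.0]]
side [485.68924491   0.         281.97463048] [[-0.595, 0.44, -0.672, 1.346], [0.803, 0.338, -0.491, 0.463], [0.011, -0.832, -0.555, 0.736], [0.0, 0.0, 0.0, 1.0]]
wrist [317.21592006   0.         286.19148502] [[1.0, 0.002, -0.001, 0.65], [0.001, -0.957, -0.289, 0.08], [-0.002, 0.289, -0.957, 0.384], [0.0, 0.0, 0.0, 1.0]]
[ 6.49561119e-01 -5.45454715e-05  2.21699121e-01] [-2.22067947e+00 -2.22078290e+00  1.79623967e-03] 0.15
```

View pics/scene0.png

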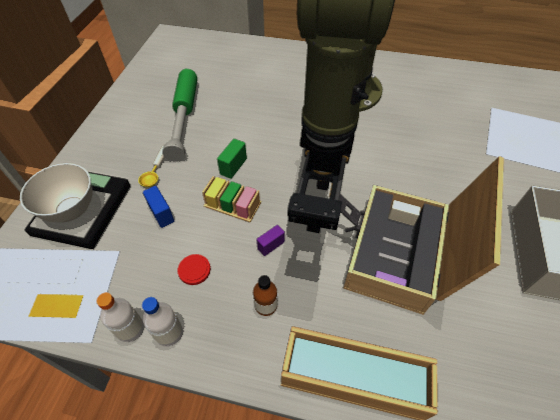

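View pics/side0.png

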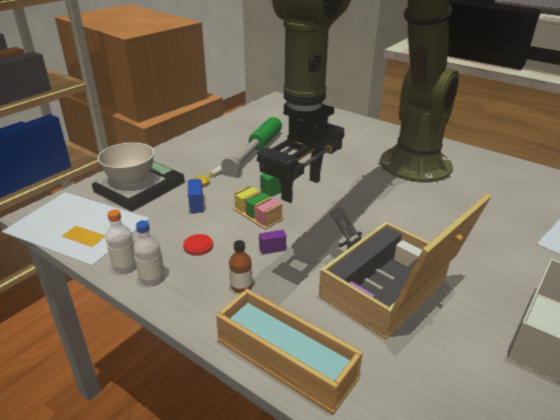

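The scene view shows the rack at about (232,198), with the green bar in the middle slot. The larger green block at (232,158) is the decoy. The crate is at about (400,245), its lid open toward the right of the image (world +y), and its hasp is near (350,217). I'll zoom in to get precise corners.

Run:
```python
import cv2,numpy as np
s=cv2.imread('pics/scene0.png');t=cv2.imread('pics/side0.png')
def crop(im,x,y,w,h,k):
    c=cv2.resize(im[y:y+h,x:x+w],None,fx=k,fy=k,interpolation=cv2.INTER_CUBIC)
    for i in range((-x)%10,w,10): cv2.putText(c,str(x+i),(i*k,8),0,.27,(255,255,255),1) if (x+i)%20==0 else 0; cv2.line(c,(i*k,10),(i*k,14),(255,255,255),1)
    for i in range((-y)%10,h,10): cv2.putText(c,str(y+i),(0,i*k+3),0,.27,(255,255,255),1); cv2.line(c,(20,i*k),(24,i*k),(255,255,255),1)
    return c
a=np.hstack([crop(s,195,170,80,60,5),crop(t,222,176,80,60,5)])
b=np.hstack([crop(s,330,155,200,150,4)])
cv2.imwrite('pics/rackz.png',a); cv2.imwrite('pics/cratez.png',b); cv2.imwrite('pics/cratez2.png',crop(t,315,190,180,145,4))
```

```text
(no output)
```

View pics/rackz.png

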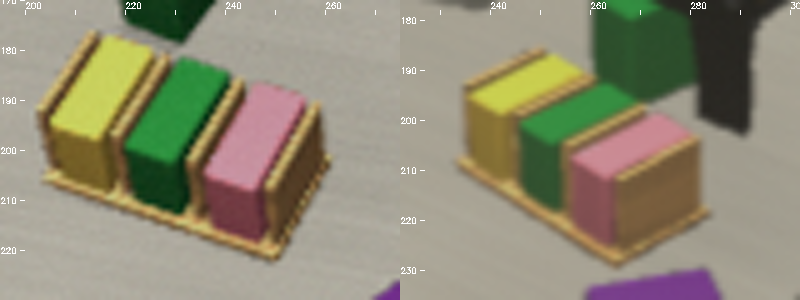

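View pics/cratez.png

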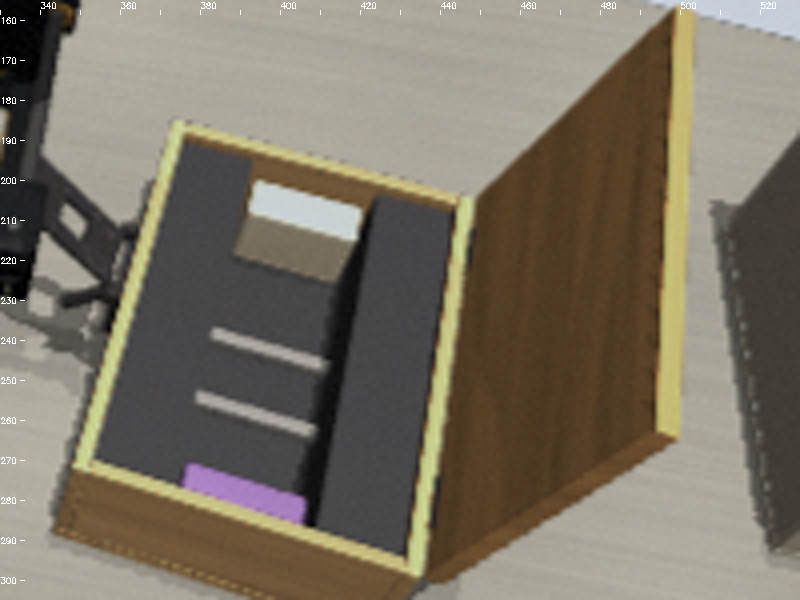

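The rack corners read well in both views, with the green bar's top face at (220,200), (232,203), (241,185) and (231,181) in the scene image. The crate rim corners are at (374.5,185.5), (448.5,205), (435,299) and (349,272). I need one side zoom of the crate for the hasp and lid.

View pics/cratez2.png

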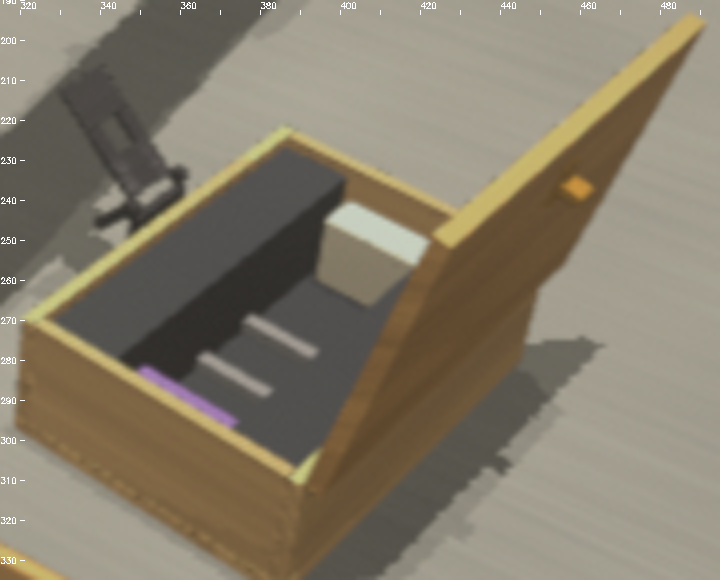

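The side zoom shows rim corners at (322,270), (386,222) and (390,311), the lid's free edge from (424,248) to (487,193), and the hasp tip at about (336,210). Next I'll fit the poses.

```bash
cat > fit.py <<'E'
from h import *
from scipy.optimize import least_squares as LS
def X(p,L): c,s=np.cos(p[2]),np.sin(p[2]); L=np.array(L,float); return np.c_[p[0]+c*L[:,0]-s*L[:,1],p[1]+s*L[:,0]+c*L[:,1],L[:,2]]
# rack: local with x pointing away from scene camera (world -x-ish): y then image left
rk={'scene0':[((-.034,.064,0),(203.4,206.4)),((-.034,-.064,0),(250.4,222)),((.034,-.064,0),(261,202.4)),
 ((-.031,.014,.052),(220.2,200)),((-.031,-.014,.052),(232.2,202.8)),((.031,-.014,.052),(241.2,185)),((.031,.014,.052),(231,181.4))],
 'side0':[((-.034,.064,0),(234,209)),((-.034,-.064,0),(265.4,229.2)),((.034,-.064,0),(284,218.4)),
 ((-.031,.014,.052),(246,200)),((.031,-.014,.052),(271,197)),((.031,.014,.052),(262,192.8))]}
a,b,H=.085,.12,.078
cr={'scene0':[((-a,b,H),(374.5,185.5)),((a,b,H),(447.5,205)),((-a,-b,H),(348.75,272)),((a,-b,H),(435,299.2)),((-a,-b,0),(343.75,288.25))],
 'side0':[((-a,-b,H),(322.5,270)),((-a,b,H),(386.25,221.75)),((a,-b,H),(390,311.25)),((-a,-b,0),(319.5,297)),((a,-b,0),(387.5,335.5))]}
def fit(D,p0):
    f=lambda p:np.concatenate([(proj(k,X(p,[l for l,_ in v]))-np.array([u for _,u in v])).ravel() for k,v in D.items()])
    r=LS(f,p0,loss='soft_l1'); print(r.x.round(4),r.fun.reshape(-1,2).round(1).tolist()); return r.x
R_=fit(rk,[.7,-.2,np.pi]); C=fit(cr,[.65,.2,np.pi/2])
lid={'scene0':[((0,-b,0),(494.5,262.5)),((0,b,0),(498.75,157.5)),((0,-b,.01),(499.5,264.5)),((0,b,.01),(503,157.5))],'side0':[((0,-b,0),(424.25,248)),((0,b,0),(487.5,193)),((0,-b,.01),(427.5,252)),((0,b,.01),(491,195.5))]}
def lf(t,hx=.085,hz=.078):
    o=[]
    for k,v in lid.items():
        P=[(hx-.172*np.cos(t[0])+l[2]*np.sin(t[0]),l[1],hz+.172*np.sin(t[0])+l[2]*np.cos(t[0])) for l,_ in v]
        o.append((proj(k,X(C,P))-np.array([u for _,u in v])).ravel())
    return np.concatenate(o)
r=LS(lf,[1.9]); print('lid',r.x,r.fun.round(1))
hs=lambda t:(proj('side0',X(C,[(-.091+.075*np.cos(t[0]),y,.09+.075*np.sin(t[0])) for y in(-.018,.018)])-[[330.5,212.5],[341,207]]).ravel()
r=LS(hs,[2.]); print('hasp',r.x,r.fun.round(1))
print('nest',X(C,[(0,0,.012)]))
E
python3 fit.py
```

```text
File "fit.py", line 24
    hs=lambda t:(proj('side0',X(C,[(-.091+.075*np.cos(t[0]),y,.09+.075*np.sin(t[0])) for y in(-.018,.018)])-[[330.5,212.5],[341,207]]).ravel()
                ^
SyntaxError: '(' was never closed
```

```bash
sed -i 's/(-.018,.018)\])-\[\[/(-.018,.018)]))-[[/' fit.py; python3 fit.py
```

```text
[ 0.5216 -0.2172  2.9899] [[0.6, 0.5], [0.5, 0.5], [1.0, -0.7], [-0.3, -0.9], [-1.6, -0.2], [0.5, -1.4], [0.3, -1.0], [-1.3, 1.1], [-0.3, 1.2], [-0.1, 1.3], [-0.9, 0.8], [-1.0, -0.9], [0.7, -0.8]]
[0.5763 0.1799 1.4461] [[-0.5, -1.4], [2.0, -1.0], [0.1, -0.7], [1.6, -0.0], [-0.0, -0.1], [-2.0, -0.6], [-0.2, -0.5], [1.0, 0.6], [-1.0, 0.2], [-2.0, 5.0]]
lid [1.76691755] [-0.1 -0.9  0.6 -2.8  1.1 -0.3  1.4 -0.7 -1.6  0.3 -0.5 -0.4  0.4 -0.1
  0.7 -0.2]
hasp [2.40712798] [-0.1  0.1 -0.4 -0.9]
nest [[0.57626128 0.17991972 0.012     ]]
```

>>> carry_out([
  [[-0.5, -0.33, 0, 0, 0, 0.04, 1], [-0.95, -0.64, 0, 0, 0, 0.072, 1], [-0.95, -0.64, 0, 0, 0, 0.072, 1], [-0.95, -0.64, 0, 0, 0, 0.072, 1], [-0.95, -0.64, 0, 0, 0, 0.072, 1], [-0.95, -0.64, 0, 0, 0, 0.072, 1], [-0.95, -0.64, 0, 0, 0, 0.072, 1], [-0.95, -0.64, 0, 0, 0, 0.072, 1], [-0.95, -0.64, 0, 0, 0, 0.072, 1], [-0.95, -0.64, 0, 0, 0, 0.072, 1]],
])

```text
clock: 0.98
ee_pos: [0.5229, -0.1881, 0.2223]
ee_rot: [-2.379, -2.051, -0.001]
contact_force: [-0.4, 0.7, 0.4]
opening: 0.998
grip_force: 0.0
```

Run:
```python
from h import *
snap('wrist','w1'); s=status.state(); print(s['ee_pos'],s['ee_rot'],s['clock'])
print(proj('w1',[(0.5216,-.2172,.052)]))
for n,uv in dict(decoy=(231,178),purp=(262,253),purpR=(285,240),bottle=(264,310),cover=(194,268)).items(): print(n,px2z('scene0',uv,0))
im=cv2.imread('pics/w1.png'); cv2.imwrite('pics/w1z.png',cv2.resize(im,None,fx=1.4,fy=1.4))
```

```text
[ 0.522879   -0.1881773   0.22232845] [-2.37891704e+00 -2.05116385e+00 -4.44329877e-04] 1.0333
[[288.9911819 220.0987119]]
decoy [ 0.43997589 -0.24775514  0.        ]
purp [ 6.40435608e-01 -1.12082436e-01 -1.11022302e-16]
purpR [ 0.59472821 -0.06832432  0.        ]
bottle [ 0.77088757 -0.07430016  0.        ]
cover [ 0.71153825 -0.25054481  0.        ]
```

View pics/w1z.png

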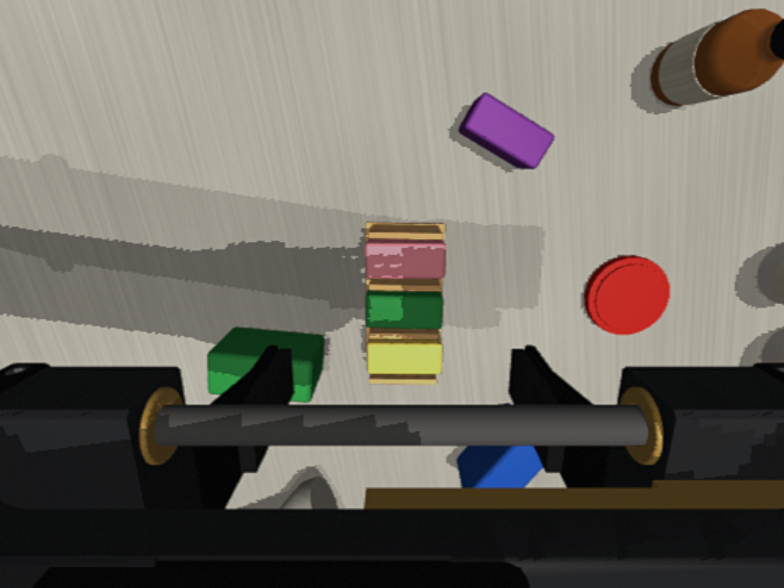

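The wrist view shows the green bar centred at about zoom pixel (405,310), aligned with the tool. The decoy's corner is at (322,335), so there is clearance if I narrow the opening slightly.

Run:
```python
from h import *
c=np.load('pics/w1.npz')['c'].astype(int)[195:245,240:340]
m=((c[...,1]>c[...,0]*1.6)&(c[...,1]>c[...,2]*1.3)&(c[...,1]>50)).astype(np.uint8)
n,l,st,ce=cv2.connectedComponentsWithStats(m); i=1+st[1:,4].argmax(); x,y,w,h=st[i,:4]; x+=240;y+=195; print(x,y,w,h)
for uv in [(x-.5,y),(x+w-.5,y+h/2),(x-.5,y+h/2),(x+w/2-.5,y-.5),(x+w/2-.5,y+h-.5)]: print(px2z('w1',uv,.052))
for n,uv in dict(dec1=(324/1.4,333/1.4),dec2=(310/1.4,400/1.4)).items(): print(n,px2z('w1',uv,0.0),px2z('w1',uv,.06))
p=(px2z('w1',(x-.5,y+h/2),.052)+px2z('w1',(x+w-.5,y+h/2),.052))/2;print(p, 'rel',rel([p[0],p[1],.022]))
```

```text
261 208 55 27
[ 0.49279624 -0.19888665  0.052     ]
[ 0.55039362 -0.22310192  0.052     ]
[ 0.49016618 -0.21420693  0.052     ]
[ 0.52260819 -0.20271566  0.052     ]
[ 0.51806203 -0.23384213  0.052     ]
dec1 [ 0.44206733 -0.24721419  0.        ] [ 0.45646454 -0.22565802  0.06      ]
dec2 [ 0.41493667 -0.31378974  0.        ] [ 0.43355822 -0.28186754  0.06      ]
[ 0.5202799  -0.21865442  0.052     ] rel [-0.15317471  0.00975871  1.00155864]
```

>>> carry_out([
  [[-0.153, 0.01, 0.2, 0, 0, 0, 0.8], [-0.153, 0.01, 0.4, 0, 0, 0, 0.8], [-0.153, 0.01, 0.55, 0, 0, 0, 0.8], [-0.153, 0.01, 0.7, 0, 0, 0, 0.8], [-0.153, 0.01, 0.8, 0, 0, 0, 0.8], [-0.153, 0.01, 0.9, 0, 0, 0, 0.8], [-0.153, 0.01, 1.0, 0, 0, 0, 0.8], [-0.153, 0.01, 1.0, 0, 0, 0, 0.8], [-0.153, 0.01, 1.0, 0, 0, 0, 0.5], [-0.153, 0.01, 1.0, 0, 0, 0, 0.2], [-0.153, 0.01, 1.0, 0, 0, 0, 0.2], [-0.153, 0.01, 1.0, 0, 0, 0, 0.2]],
], squeeze=15)

```text
clock: 2.03
ee_pos: [0.5208, -0.2208, 0.0242]
ee_rot: [2.38, 2.046, 0.003]
contact_force: [-0.1, -0.0, 1.8]
opening: 0.714
grip_force: 15.0
```

>>> carry_out([
  [[0, 0, -0.1, 0, 0, 0, 0.2], [0, 0, -0.25, 0, 0, 0, 0.2], [0, 0, -0.42, 0, 0, 0, 0.2], [0, 0, -0.6, 0, 0, 0, 0.2], [0.1, -0.05, -0.6, 0, 0, 0.05, 0.2], [0.25, -0.1, -0.6, 0, 0, 0.1, 0.2], [0.4, -0.17, -0.6, 0, 0, 0.15, 0.2], [0.55, -0.24, -0.6, 0, 0, 0.2, 0.2], [0.68, -0.29, -0.6, 0, 0, 0.25, 0.2], [0.76, -0.32, -0.6, 0, 0, 0.3, 0.2], [0.76, -0.32, -0.6, 0, 0, 0.35, 0.2], [0.76, -0.32, -0.6, 0, 0, 0.4, 0.2]],
])

```text
clock: 3.03
ee_pos: [0.4791, -0.0591, 0.1437]
ee_rot: [3.01, 0.899, 0.003]
contact_force: [0.8, -0.9, -0.8]
opening: 0.713
grip_force: 15.0
```

>>> carry_out([
  [[0, 0, 0, 0, 0, 0.05, 0.2], [0, 0, 0, 0, 0, 0.1, 0.2], [0, 0, 0, 0, 0, 0.15, 0.2], [0, 0, 0, 0, 0, 0.2, 0.2], [0, 0, 0, 0, 0, 0.25, 0.2], [0, 0, 0, 0, 0, 0.3, 0.2], [0, 0, 0.1, 0, 0, 0.337, 0.2], [0, 0, 0.25, 0, 0, 0.337, 0.2], [0, 0, 0.35, 0, 0, 0.337, 0.2], [0, 0, 0.45, 0, 0, 0.337, 0.2], [0, 0, 0.52, 0, 0, 0.337, 0.2], [0, 0, 0.52, 0, 0, 0.337, 0.2]],
])

```text
clock: 4.03
ee_pos: [0.4768, -0.0605, 0.0365]
ee_rot: [3.136, -0.194, -0.007]
contact_force: [-1.0, -0.0, -1.3]
opening: 0.712
grip_force: 15.0
```

Run:
```python
from h import *
s=status.state(); print(s['ee_pos'],R.from_rotvec(s['ee_rot']).as_matrix().round(3).tolist(),s['clock'],s['opening'],s['contact_force'])
```

```text
[ 0.47675944 -0.06054954  0.03647456] [[0.992, -0.123, -0.004], [-0.123, -0.992, 0.0], [-0.004, 0.0, -1.0]] 4.0333 0.7119229820804246 [-1.02092856 -0.04860137 -1.29485898]
```

>>> carry_out([
  [[0, 0, 0.03, 0, 0, 0, 0.2], [0, 0, 0.05, 0, 0, 0, 0.2], [0, 0, 0.065, 0, 0, 0, 0.2], [0, 0, 0.08, 0, 0, 0, 0.2], [0, 0, 0.09, 0, 0, 0, 0.2], [0, 0, 0.09, 0, 0, 0, 0.2]],
])

```text
clock: 4.53
ee_pos: [0.4789, -0.0607, 0.0205]
ee_rot: [3.136, -0.194, -0.0]
contact_force: [-0.9, 0.1, -0.9]
opening: 0.709
grip_force: 15.0
```

>>> carry_out([
  [[0, 0, 0.007, 0, 0, 0, 0.2], [0, 0, 0.013, 0, 0, 0, 0.2], [0, 0, 0.013, 0, 0, 0, 0.2]],
])

```text
clock: 4.78
ee_pos: [0.4793, -0.0607, 0.0182]
ee_rot: [3.136, -0.194, 0.001]
contact_force: [0.2, -0.4, 0.7]
opening: 0.712
grip_force: 15.0
```

>>> carry_out([
  [[0, 0, 0, 0, 0, 0, 0.6], [0, 0, 0, 0, 0, 0, 0.8], [0, 0, 0, 0, 0, 0, 0.8], [0, 0, -0.15, 0, 0, 0, 0.8], [0, 0, -0.35, 0, 0, 0, 0.8], [0, 0, -0.5, 0, 0, 0, 0.8], [0, 0, -0.6, 0, 0, -0.05, 0.6], [0, 0, -0.6, 0, 0, -0.1, 0.5], [0, 0, -0.6, 0, 0, -0.15, 0.5], [0, 0, -0.6, 0, 0, -0.2, 0.5], [0, 0, -0.6, 0, 0, -0.25, 0.5], [0, 0, -0.6, 0, 0, -0.3, 0.5]],
])

```text
clock: 5.78
ee_pos: [0.4789, -0.0607, 0.138]
ee_rot: [3.04, 0.792, 0.0]
contact_force: [0.2, 0.3, -0.2]
opening: 0.753
grip_force: 0.0
```

>>> carry_out([
  [[0, 0, 0, 0, 0, -0.06, 0.5], [0, 0, 0, 0, 0, -0.12, 0.5], [0, 0, 0, 0, 0, -0.18, 0.5], [0, 0, 0, 0, 0, -0.24, 0.5], [0, 0, 0, 0, 0, -0.3, 0.5], [0, 0, 0, 0, 0, -0.36, 0.5], [0, 0, 0, 0, 0, -0.42, 0.5], [0, 0, 0, 0, 0, -0.45, 0.5], [0, 0, 0, 0, 0, -0.45, 0.5]],
])

```text
clock: 6.53
ee_pos: [0.4789, -0.0607, 0.1379]
ee_rot: [2.353, 2.082, -0.0]
contact_force: [-0.1, 0.3, 0.6]
opening: 0.748
grip_force: 0.0
```

Run:
```python
from h import *
snap('wrist','w2'); s=status.state(); print(s['ee_pos'],R.from_rotvec(s['ee_rot']).as_matrix().round(3).tolist(),s['clock'],s['opening'])
print('rel',rel([.4793,-.0607,.022]),proj('w2',[(.4793,-.0607,.046)]))
cc=np.load('pics/w2.npz')['c'].astype(int)
m=((cc[...,1]>cc[...,0]*1.6)&(cc[...,1]>cc[...,2]*1.3)&(cc[...,1]>50)).astype(np.uint8)
n,l,st,ce=cv2.connectedComponentsWithStats(m); print([ (a.tolist(),b.round(1).tolist()) for a,b in zip(st[1:],ce[1:]) if a[4]>200])
```

```text
[ 0.47889994 -0.06071577  0.13792719] [[0.125, 0.992, 0.0], [0.992, -0.125, -0.0], [-0.0, 0.0, -1.0]] 6.5833 0.7475307057620822
rel [3.43284394e-04 1.95368933e-03 5.79636023e-01] [[286.80980919 216.26862569]]
[([270, 171, 34, 78, 2422], [285.9, 210.1])]
```

View pics/w2.png

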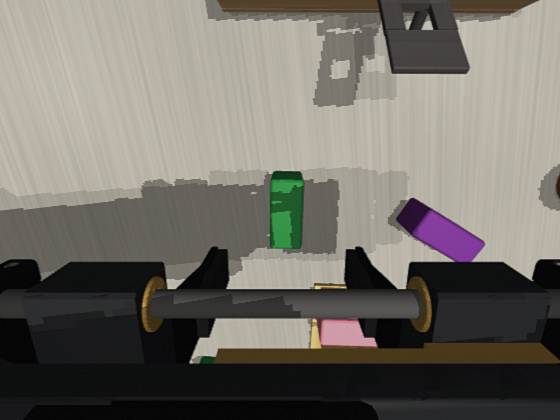

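The view shows the bar standing upright with its centre at about (287,213), as predicted. I'll regrip it across its thickness.

>>> carry_out([
  [[0, 0, 0.15, 0, 0, 0, 0.5], [0, 0, 0.3, 0, 0, 0, 0.5], [0, 0, 0.45, 0, 0, 0, 0.5], [0, 0, 0.55, 0, 0, 0, 0.5], [0, 0, 0.61, 0, 0, 0, 0.5], [0, 0, 0.61, 0, 0, 0, 0.3], [0, 0, 0.61, 0, 0, 0, 0.0], [0, 0, 0.61, 0, 0, 0, -0.4], [0, 0, 0.61, 0, 0, 0, -0.6], [0, 0, 0.61, 0, 0, 0, -0.6], [0, 0, 0.61, 0, 0, 0, -0.6], [0, 0, 0.61, 0, 0, 0, -0.6]],
], squeeze=15)

```text
clock: 7.58
ee_pos: [0.4794, -0.0608, 0.0167]
ee_rot: [2.354, 2.079, 0.001]
contact_force: [-0.3, -0.6, 2.2]
opening: 0.319
grip_force: 15.0
```

>>> carry_out([
  [[0, 0, -0.1, 0, 0, 0, -0.6], [0, 0, -0.25, 0, 0, 0, -0.6], [0, 0, -0.42, 0, 0, 0, -0.6], [0, 0, -0.6, 0, 0, 0, -0.6], [0, 0, -0.78, 0, 0, 0, -0.6], [0.1, 0.03, -0.95, 0, 0, 0, -0.6], [0.25, 0.09, -0.95, 0, 0, 0, -0.6], [0.42, 0.15, -0.95, 0, 0, 0, -0.6], [0.6, 0.21, -0.95, 0, 0, 0, -0.6], [0.78, 0.27, -0.95, 0, 0, 0, -0.6], [0.9, 0.33, -0.95, 0, 0, 0, -0.6], [0.9, 0.33, -0.95, 0, 0, 0, -0.6]],
])

```text
clock: 8.58
ee_pos: [0.5677, 0.1172, 0.2056]
ee_rot: [-2.344, -2.088, -0.005]
contact_force: [-1.4, 1.0, -0.4]
opening: 0.322
grip_force: 15.0
```

Run:
```python
from h import *
snap('wrist','w3'); s=status.state(); print(s['ee_pos'],R.from_rotvec(s['ee_rot']).as_matrix().round(3).tolist(),s['clock'],s['opening'])
im=cv2.imread('pics/w3.png'); cv2.imwrite('pics/w3z.png',cv2.resize(im,None,fx=1.4,fy=1.4,interpolation=cv2.INTER_CUBIC))
```

```text
[0.5667953  0.11351345 0.20543426] [[0.118, 0.993, -0.001], [0.993, -0.118, 0.001], [0.001, -0.001, -1.0]] 8.6333 0.32012550395142375
```

View pics/w3z.png

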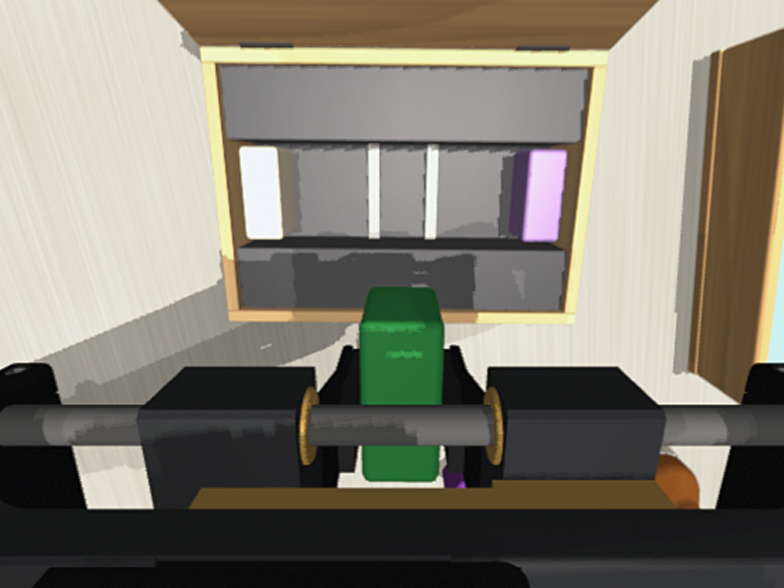

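The wrist view shows the crate with rim corners at zoom (200,48), (607,53), (230,320) and (575,322), ridges at x≈374 and 432, and foam edges at rows 140 and 249. I'll refit the crate pose from these.

```bash
cat > fit2.py <<'E'
import io,contextlib
with contextlib.redirect_stdout(io.StringIO()):
    from fit import *
w=[((a,b,H),(200,48)),((a,-b,H),(607,53)),((-a,b,H),(229,321)),((-a,-b,H),(575,322)),
 ((0,.022,.02),(374,190)),((0,-.022,.02),(432.5,190)),((-.035,.04,.07),(340,249)),((-.035,-.06,.07),(470,249)),((.035,.04,.07),(340,139.5)),((.035,-.06,.07),(480,139.5))]
A=[l for l,_ in w]; U=np.array([u for _,u in w])/1.4; W=np.ones((10,2)); W[4:6,1]=0; W[6:,0]=0
f=lambda p:((proj('w3',X(p,A))-U)*W).ravel()
r=LS(f,C); C2=r.x
if __name__=='__main__':
    print(C,C2.round(4),r.fun.reshape(-1,2).round(1).tolist())
    s=status.state(); M=R.from_rotvec(s['ee_rot']).as_matrix(); print(s['ee_pos'],'tool y ang',np.arctan2(M[1,1],M[0,1]),'want',C2[2]-np.pi/2)
    print('rel',rel([C2[0],C2[1],.2]))
    print('bar bottom guess px',proj('w3',[(*s['ee_pos'][:2],s['ee_pos'][2]-.0167+.046)])*1.4)
E
python3 fit2.py
```

```text
[0.57626128 0.17991972 1.44609454] [0.576  0.1767 1.4504] [[-0.6, -0.3], [1.3, -1.8], [0.2, 0.3], [-0.3, 1.1], [-0.1, 0.0], [-0.8, 0.0], [0.0, -0.1], [0.0, 0.5], [0.0, 0.2], [0.0, 0.9]]
[0.5667953  0.11351345 0.20543426] tool y ang -0.11804017940590693 want -0.12038798521574123
rel [0.31887815 0.00847554 0.02754885]
bar bottom guess px [[399.54780871 419.11816649]]
```

>>> carry_out([
  [[0.1, 0, 0, 0, 0, 0, -0.6], [0.2, 0.005, 0, 0, 0, 0, -0.6], [0.28, 0.008, 0.05, 0, 0, 0, -0.6], [0.319, 0.008, 0.1, 0, 0, 0, -0.6], [0.319, 0.008, 0.15, 0, 0, 0, -0.6], [0.319, 0.008, 0.2, 0, 0, 0, -0.6], [0.319, 0.008, 0.2, 0, 0, 0, -0.6], [0.319, 0.008, 0.2, 0, 0, 0, -0.6]],
])

```text
clock: 9.3
ee_pos: [0.5756, 0.1707, 0.1649]
ee_rot: [-2.357, -2.077, 0.004]
contact_force: [-0.5, 0.3, -0.8]
opening: 0.323
grip_force: 15.0
```

Run:
```python
from fit2 import *
s=status.state(); Rt=R.from_rotvec(s['ee_rot']); print(s['ee_pos'],s['ee_rot'],s['clock'])
print('rel',rel([C2[0],C2[1],.0287]))
p3=np.array([0.5667953,0.11351345,0.20543426]); M=np.array([[0.118,0.993,-.001],[.993,-.118,.001],[0,0,-1]])
for dx in(.031,-.031): print(proj('w3',[p3+M@np.array([dx,y,.0167-.046]) for y in(-.014,.014)]).round(1)*1.4)
snap('side','s4'); im=cv2.imread('pics/s4.png')[160:320,300:480]; cv2.imwrite('pics/s4z.png',cv2.resize(im,None,fx=4,fy=3.7))
```

```text
[0.57560574 0.17068623 0.16489191] [-2.35672045 -2.07733305  0.00395835] 9.3
rel [ 0.03111186 -0.0007136   0.68090459]
[[356.58 334.6 ]
 [443.24 334.88]]
[[360.78 494.2 ]
 [437.92 494.48]]
```

>>> carry_out([
  [[0.031, 0, 0.05, 0, 0, 0, -0.6], [0.031, 0, 0.15, 0, 0, 0, -0.6], [0.031, 0, 0.25, 0, 0, 0, -0.6], [0.031, 0, 0.3, 0, 0, 0, -0.6], [0.031, 0, 0.3, 0, 0, 0, -0.6], [0.031, 0, 0.3, 0, 0, 0, -0.6], [0.031, 0, 0.3, 0, 0, 0, -0.6], [0.031, 0, 0.3, 0, 0, 0, -0.6]],
])

```text
clock: 10.02
ee_pos: [0.5779, 0.1794, 0.1075]
ee_rot: [2.354, 2.079, 0.004]
contact_force: [0.7, 0.0, -0.5]
opening: 0.322
grip_force: 15.0
```

Run:
```python
from fit2 import *
s=status.state(); print(s['ee_pos'],s['ee_rot'],s['clock'],s['qd'])
snap('wrist','w5');d=snap('scene','c5'); s2=status.state(); print(s2['ee_pos'])
im=cv2.imread('pics/w5.png'); 
A=cv2.resize(im[60:330,130:430],(520,468),interpolation=cv2.INTER_CUBIC); B=cv2.resize(cv2.imread('pics/c5.png')[170:300,340:460],(280,303),interpolation=cv2.INTER_CUBIC)
o=np.zeros((468,800,3),np.uint8);o[:,:520]=A;o[:303,520:]=B;cv2.imwrite('pics/w5z.png',o)
```

```text
[0.57790798 0.17940091 0.10746445] [2.35369012 2.07911652 0.00377276] 10.0167 [-0.00131903 -0.00115255  0.00037071  0.00486257  0.00063441 -0.00078734
 -0.00036273]
[0.5776528  0.17929825 0.10720463]
```

View pics/w5z.png

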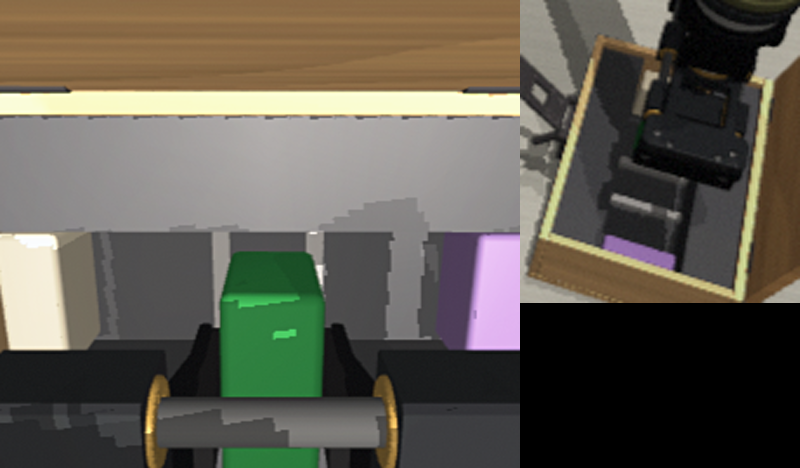

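The view shows the bar hanging in front of the foam, with the foam edge at row 232, ridges at columns 221 and 315, and the bar end's bottom edge at row 252 of the crop. I'll refit the crate and the bar in this settled image.

Run:
```python
from fit2 import *
q=lambda u,v:(130+u*300/520-.5,60+v*270/468-.5)
w=[((a,0,H),q(260,91)),((.077,0,H),q(260,116)),((.035,.03,.07),q(180,232)),((.035,-.04,.07),q(370,232)),((.02,.022,.02),q(221,260)),((.034,-.022,.02),q(315,240))]
A=[l for l,_ in w];U=np.array([u for _,u in w]);W=np.array([[0,1]]*4+[[1,0]]*2)
g=lambda p:((proj('w5',X([p[0],p[1],C2[2]],A))-U)*W).ravel()
r=LS(g,C2[:2]); print('crate',r.x,r.fun.reshape(-1,2).round(1).tolist())
s=status.state(); M=R.from_rotvec(s['ee_rot']).as_matrix(); p=s['ee_pos']
B=[(.031,-.014,-.0293),(.031,.014,-.0293),(.031,-.014,.0167),(.031,.014,.0167)]
print('bar pred',proj('w5',[p+M@np.array(v) for v in B]).round(1).tolist(),'seen',[np.round(q(*x),1).tolist() for x in[(221,297),(323,297),(232,253),(312,253)]])
print('toolyaw',np.arctan2(M[1,1],M[0,1]),'tilt',M[:,2])
for P in (C2[:2],r.x): print(rel([*P,.0287]))
```

```text
crate [0.57600923 0.17753335] [[0.0, 0.2], [0.0, 0.1], [0.0, 0.0], [0.0, -0.3], [-0.1, -0.0], [0.1, -0.0]]
bar pred [[254.8, 231.7], [317.1, 231.8], [262.2, 204.6], [309.8, 204.7]] seen [[257.0, 230.8], [315.8, 230.8], [263.3, 205.5], [309.5, 205.5]]
toolyaw -0.12366611527533515 tilt [ 2.11042365e-03  5.56031514e-04 -9.99997618e-01]
[-0.01447355 -0.00743553  0.39249728]
[-0.01008951 -0.00786174  0.39249998]
```

>>> carry_out([
  [[-0.011, -0.008, 0.04, 0, 0, 0, -0.6], [-0.011, -0.008, 0.1, 0, 0, 0, -0.6], [-0.011, -0.008, 0.16, 0, 0, 0, -0.6], [-0.011, -0.008, 0.22, 0, 0, 0, -0.6], [-0.011, -0.008, 0.27, 0, 0, 0, -0.6], [-0.011, -0.008, 0.31, 0, 0, 0, -0.6], [-0.011, -0.008, 0.34, 0, 0, 0, -0.6], [-0.011, -0.008, 0.34, 0, 0, 0, -0.6], [-0.011, -0.008, 0.34, 0, 0, 0, -0.6], [-0.011, -0.008, 0.34, 0, 0, 0, -0.6]],
])

```text
clock: 10.95
ee_pos: [0.5755, 0.1773, 0.0385]
ee_rot: [2.354, 2.08, 0.002]
contact_force: [-0.1, -0.5, -1.2]
opening: 0.32
grip_force: 15.0
```

>>> carry_out([
  [[0, 0, 0.01, 0, 0, 0, -0.6], [0, 0, 0.02, 0, 0, 0, -0.6], [0, 0, 0.03, 0, 0, 0, -0.6], [0, 0, 0.04, 0, 0, 0, -0.6], [0, 0, 0.046, 0, 0, 0, -0.6], [0, 0, 0.046, 0, 0, 0, -0.6], [0, 0, 0.046, 0, 0, 0, -0.6]],
])

```text
clock: 11.53
ee_pos: [0.575, 0.1771, 0.0287]
ee_rot: [2.354, 2.08, 0.0]
contact_force: [0.2, -0.0, -0.7]
opening: 0.32
grip_force: 15.0
```

One more millimetre down, then release slowly.

>>> carry_out([
  [[0, 0, 0.004, 0, 0, 0, -0.6], [0, 0, 0.008, 0, 0, 0, -0.6], [0, 0, 0.008, 0, 0, 0, -0.6], [0, 0, 0.008, 0, 0, 0, -0.6]],
])

```text
clock: 11.87
ee_pos: [0.5751, 0.1771, 0.0287]
ee_rot: [2.354, 2.08, -0.0]
contact_force: [-4.5, -1.1, 8.4]
opening: 0.322
grip_force: 15.0
```

>>> carry_out([
  [[0, 0, 0, 0, 0, 0, -0.2], [0, 0, 0, 0, 0, 0, 0.1], [0, 0, 0, 0, 0, 0, 0.3], [0, 0, 0, 0, 0, 0, 0.3], [0, 0, 0, 0, 0, 0, 0.3], [0, 0, -0.08, 0, 0, 0, 0.3], [0, 0, -0.25, 0, 0, 0, 0.3], [0, 0, -0.42, 0, 0, 0, 0.3], [0, 0, -0.6, 0, 0, 0, 0.3], [0, 0, -0.8, 0, 0, 0, 0.3], [0, 0, -1, 0, 0, 0, 0.3], [0, 0, -1, 0, 0, 0, 0.3]],
])

```text
clock: 12.87
ee_pos: [0.5792, 0.1787, 0.2368]
ee_rot: [2.35, 2.076, 0.022]
contact_force: [1.6, 0.4, 1.1]
opening: 0.65
grip_force: 0.0
```

Run:
```python
from fit2 import *
s=status.state(); print(s['ee_pos'],s['ee_rot'],s['clock'],s['q'].round(2) if hasattr(s['q'],'round') else s['q'])
snap('wrist','w6')
c=np.load('pics/w6.npz')['c'].astype(int)
m=((c[...,1]>c[...,0]*1.6)&(c[...,1]>c[...,2]*1.3)&(c[...,1]>50)).astype(np.uint8)
n,l,st,ce=cv2.connectedComponentsWithStats(m)
for a_ in st[1:]:
    if a_[4]>150:
        print(a_); mm=(l==list(st[:,0]).index(a_[0])); 
P=[0.576,.1774,C2[2]]
print('pred top corners',proj('w6',X(P,[(x,y,.058) for x in(-.031,.031) for y in(-.014,.014)])).round(1).tolist())
for th in (1.77,1.2,.8,.4,0):
    e=X(P,[(.085-.172*np.cos(th)+.01*np.sin(th),0,.078+.172*np.sin(th)+.01*np.cos(th))])[0]; print(th,e.round(3))
```

```text
[0.57917257 0.17872262 0.23684531] [2.34967899 2.07581035 0.02178149] 12.8667 [-0.17  0.22 -0.2   1.55  0.04  1.36 -0.5 ]
[ 268  166   26   55 1364]
pred top corners [[293.8, 221.8], [269.2, 221.9], [294.1, 167.2], [268.2, 167.3]]
1.77 [0.591 0.305 0.245]
1.2 [0.58  0.209 0.242]
0.8 [0.573 0.15  0.208]
0.4 [0.568 0.108 0.154]
0 [0.566 0.091 0.088]
```

The bar stands where expected. Next I'll go over the lid to its outer side, clear of the catch, with the fingers closed.

>>> carry_out([
  [[0, -0.1, -0.2, 0, 0, 0, -1], [0, -0.24, -0.4, 0, 0, 0, -1], [0.1, -0.24, -0.45, 0, 0, 0, -1], [0.27, -0.24, -0.45, 0, 0, 0, -1], [0.45, -0.24, -0.45, 0, 0, 0, -1], [0.62, -0.24, -0.45, 0, 0, 0, -1], [0.78, -0.24, -0.45, 0, 0, 0, -1], [0.9, -0.24, -0.45, 0, 0, 0, -1], [0.9, -0.24, -0.45, 0, 0, 0, -1], [0.9, -0.24, -0.45, 0, 0, 0, -1], [0.9, -0.24, -0.45, 0, 0, 0, -1]],
])

```text
clock: 13.83
ee_pos: [0.5497, 0.3605, 0.3158]
ee_rot: [2.355, 2.079, -0.004]
contact_force: [0.2, -0.5, 0.9]
opening: 0.011
grip_force: 0.0
```

```bash
cat > cf.py <<'E'
from fit2 import *
P=np.array([0.576,.1774,C2[2]])
def loc(p=None):
    s=status.state(); p=s['ee_pos'] if p is None else p; c,sn=np.cos(P[2]),np.sin(P[2]); d=np.array(p)-[P[0],P[1],0]; return np.array([c*d[0]+sn*d[1],-sn*d[0]+c*d[1],d[2]])
def to(L): return rel(X(P,[L])[0])
E
python3 - <<'E'
from cf import *
print(loc(),status.state()['ee_rot'])
for L in [(.16,.045,.225),(.125,.045,.225)]: print(to(L).round(3))
E
```

```text
[0.17863916 0.04814263 0.31580868] [ 2.35459736  2.07877673 -0.00367817]
[-0.092  0.017  0.454]
[-0.267  0.017  0.455]
```

>>> carry_out([
  [[0, 0, 0.18, 0, 0, 0, -1], [0, 0, 0.35, 0, 0, 0, -1], [0, 0, 0.46, 0, 0, 0, -1], [-0.1, 0, 0.46, 0, 0, 0, -1], [-0.18, 0, 0.46, 0, 0, 0, -1], [-0.25, 0, 0.455, 0, 0, 0, -1], [-0.31, 0, 0.447, 0, 0, 0, -1], [-0.37, 0, 0.44, 0, 0, 0, -1], [-0.43, 0, 0.44, 0, 0, 0, -1], [-0.49, 0, 0.442, 0, 0, 0, -1], [-0.54, 0, 0.449, 0, 0, 0, -1], [-0.573, 0, 0.453, 0, 0, 0, -1]],
])

```text
clock: 14.83
ee_pos: [0.5354, 0.2464, 0.2268]
ee_rot: [2.355, 2.079, 0.0]
contact_force: [-0.0, 2.3, -0.3]
opening: 0.004
grip_force: 1.3
```

Run:
```python
from cf import *
s=status.state(); print(loc(),s['ee_rot'],s['contact_force'])
for t in np.arange(1.25,-.06,-.1): print(round(t,2),to((.0945-.15*np.cos(t)+.01*np.sin(t),.048,.078+.15*np.sin(t)+.01*np.cos(t))).round(3))
```

```text
[0.06366899 0.04858164 0.22683045] [2.35505456e+00 2.07860441e+00 3.03800965e-04] [-0.04506206  2.32114557 -0.26122147]
1.25 [-0.035  0.003  0.017]
1.15 [-0.107  0.003  0.039]
1.05 [-0.176  0.004  0.069]
0.95 [-0.241  0.004  0.105]
0.85 [-0.303  0.004  0.148]
0.75 [-0.36   0.004  0.196]
0.65 [-0.413  0.005  0.251]
0.55 [-0.459  0.005  0.31 ]
0.45 [-0.499  0.005  0.373]
0.35 [-0.533  0.005  0.44 ]
0.25 [-0.56   0.005  0.51 ]
0.15 [-0.58   0.005  0.583]
0.05 [-0.592  0.005  0.657]
-0.05 [-0.597  0.005  0.732]
```

>>> carry_out([
  [[-0.035, 0, 0.017, 0, 0, 0, -1], [-0.107, 0, 0.039, 0, 0, 0, -1], [-0.176, 0, 0.069, 0, 0, 0, -1], [-0.241, 0, 0.105, 0, 0, 0, -1], [-0.303, 0, 0.148, 0, 0, 0, -1], [-0.36, 0, 0.196, 0, 0, 0, -1], [-0.413, 0, 0.251, 0, 0, 0, -1], [-0.459, 0, 0.31, 0, 0, 0, -1], [-0.499, 0, 0.373, 0, 0, 0, -1], [-0.533, 0, 0.44, 0, 0, 0, -1], [-0.56, 0, 0.51, 0, 0, 0, -1], [-0.57, 0, 0.55, 0, 0, 0, -1]],
])

```text
clock: 15.83
ee_pos: [0.5205, 0.1324, 0.1142]
ee_rot: [2.356, 2.078, -0.005]
contact_force: [0.7, -0.7, 1.8]
opening: 0.007
grip_force: 0.8
```

>>> carry_out([
  [[-0.01, 0, 0.03, 0, 0, 0, -1], [-0.015, 0, 0.06, 0, 0, 0, -1], [-0.02, 0, 0.09, 0, 0, 0, -1], [-0.02, 0, 0.11, 0, 0, 0, -1], [-0.02, 0, 0.12, 0, 0, 0, -1], [-0.02, 0, 0.12, 0, 0, 0, -1]],
])

```text
clock: 16.33
ee_pos: [0.5207, 0.1311, 0.0921]
ee_rot: [-2.354, -2.08, 0.0]
contact_force: [0.3, -0.9, 0.9]
opening: 0.007
grip_force: 0.0
```

Run:
```python
from cf import *
s=status.state(); print(loc(),s['contact_force'])
```

```text
[-0.05264083  0.04934773  0.09211869] [ 0.32908862 -0.93059105  0.91766227]
```

>>> carry_out([
  [[0, 0, 0.01, 0, 0, 0, -1], [0, 0, 0.02, 0, 0, 0, -1], [0, 0, 0.025, 0, 0, 0, -1], [0, 0, 0.03, 0, 0, 0, -1], [0, 0, 0.03, 0, 0, 0, -1], [0, 0, 0.03, 0, 0, 0, -1]],
])

```text
clock: 16.83
ee_pos: [0.5211, 0.1311, 0.0884]
ee_rot: [2.354, 2.08, 0.001]
contact_force: [-3.8, 0.0, 10.5]
opening: 0.007
grip_force: 5.3
```

The lid is shut: z is 0.088 with 10 N of contact. Next is the hasp.

>>> carry_out([
  [[0, 0, -0.15, 0, 0, 0, -1], [0, 0, -0.3, 0, 0, 0, -1], [0, 0.05, -0.5, 0, 0, 0, -1], [-0.1, 0.15, -0.6, 0, 0, 0, -1], [-0.25, 0.247, -0.6, 0, 0, 0, -1], [-0.42, 0.247, -0.6, 0, 0, 0, -1], [-0.58, 0.247, -0.6, 0, 0, 0, -1], [-0.72, 0.247, -0.6, 0, 0, 0, -1], [-0.72, 0.247, -0.6, 0, 0, 0, -1], [-0.72, 0.247, -0.6, 0, 0, 0, -1], [-0.72, 0.247, -0.6, 0, 0, 0, -1]],
])

```text
clock: 17.75
ee_pos: [0.5523, -0.0172, 0.2065]
ee_rot: [-2.353, -2.08, -0.001]
contact_force: [-0.2, 0.8, -1.0]
opening: 0.005
grip_force: 0.0
```

Run:
```python
from cf import *
s=status.state(); print(loc(),s['contact_force'],s['clock'])
snap('side','s7')
q=proj('s7',X(P,[(-.091+.075*np.cos(t),y,.09+.075*np.sin(t)) for t in (2.4,) for y in(-.018,.018)])).round(); print(q.tolist())
im=cv2.imread('pics/s7.png')[170:330,290:490]; cv2.imwrite('pics/s7z.png',cv2.resize(im,None,fx=3.7,fy=3.7,interpolation=cv2.INTER_CUBIC))
print(to((-.195,0,.125)).round(3))
for t in np.arange(2.4,-.06,-.15):
    r=.06 if t>1.57 else .07-.01*t/1.57
    print(round(t,2),to((-.1005+r*np.cos(t)-.002*np.sin(t),0,.09+r*np.sin(t)+.002*np.cos(t))).round(3))
```

```text
[-1.96030300e-01  1.89422596e-04  2.06542290e-01] [-0.15679035  0.79836677 -1.02673396] 17.75
[[329.0, 212.0], [340.0, 206.0]]
[0.001 0.001 0.408]
2.4 [0.246 0.001 0.388]
2.25 [0.278 0.001 0.356]
2.1 [0.314 0.001 0.329]
1.95 [0.354 0.001 0.308]
1.8 [0.396 0.001 0.293]
1.65 [0.44  0.001 0.285]
1.5 [0.485 0.001 0.281]
1.35 [0.531 0.001 0.282]
1.2 [0.578 0.001 0.289]
1.05 [0.623 0.    0.304]
0.9 [0.666 0.    0.325]
0.75 [0.706 0.    0.354]
0.6 [0.741 0.    0.388]
0.45 [0.772 0.    0.429]
0.3 [0.796 0.    0.473]
0.15 [0.814 0.    0.522]
0.0 [0.824 0.    0.574]
```

View pics/s7z.png

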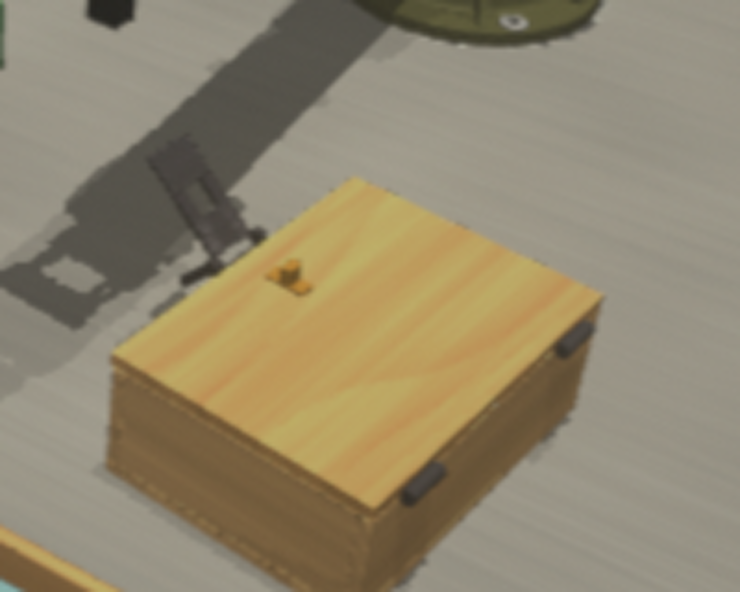

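The view shows the lid shut, the brass catch at about (290,272), and the hasp still swung off with its tip at about (172,145). I'll sweep it over now.

>>> carry_out([
  [[0, 0, 0.15, 0, 0, 0, -1], [0, 0, 0.3, 0, 0, 0, -1], [0, 0, 0.4, 0, 0, 0, -1], [0.08, 0, 0.4, 0, 0, 0, -1], [0.16, 0, 0.395, 0, 0, 0, -1], [0.22, 0, 0.39, 0, 0, 0, -1], [0.26, 0, 0.37, 0, 0, 0, -1], [0.3, 0, 0.34, 0, 0, 0, -1], [0.34, 0, 0.315, 0, 0, 0, -1], [0.39, 0, 0.295, 0, 0, 0, -1], [0.44, 0, 0.285, 0, 0, 0, -1], [0.485, 0, 0.281, 0, 0, 0, -1]],
])

```text
clock: 18.8
ee_pos: [0.5643, 0.0796, 0.1508]
ee_rot: [2.353, 2.081, 0.001]
contact_force: [0.1, -1.0, -1.3]
opening: 0.002
grip_force: 0.5
```

Run:
```python
from cf import *
s=status.state(); print(loc(),s['contact_force'],s['clock'])
for t in np.arange(1.5,-.06,-.15):
    r=.07-.01*t/1.57
    print(round(t,2),to((-.1005+r*np.cos(t)-.002*np.sin(t),0,.09+r*np.sin(t)+.002*np.cos(t))).round(3))
```

```text
[-9.84532939e-02 -1.44727072e-04  1.50812634e-01] [ 0.13622995 -0.97634762 -1.27577324] 18.8
1.5 [ 0.001 -0.001  0.002]
1.35 [ 0.047 -0.001  0.002]
1.2 [ 0.093 -0.001  0.01 ]
1.05 [ 0.139 -0.001  0.025]
0.9 [ 0.182 -0.001  0.046]
0.75 [ 0.222 -0.001  0.075]
0.6 [ 0.257 -0.001  0.109]
0.45 [ 0.288 -0.001  0.149]
0.3 [ 0.312 -0.002  0.194]
0.15 [ 0.33  -0.002  0.243]
0.0 [ 0.34  -0.002  0.294]
```

>>> carry_out([
  [[0.047, 0, 0.002, 0, 0, 0, -1], [0.093, 0, 0.01, 0, 0, 0, -1], [0.139, 0, 0.025, 0, 0, 0, -1], [0.182, 0, 0.046, 0, 0, 0, -1], [0.222, 0, 0.075, 0, 0, 0, -1], [0.257, 0, 0.109, 0, 0, 0, -1], [0.288, 0, 0.149, 0, 0, 0, -1], [0.312, 0, 0.194, 0, 0, 0, -1], [0.33, 0, 0.243, 0, 0, 0, -1], [0.335, 0, 0.27, 0, 0, 0, -1], [0.335, 0, 0.29, 0, 0, 0, -1], [0.335, 0, 0.29, 0, 0, 0, -1]],
])

```text
clock: 19.8
ee_pos: [0.5721, 0.1453, 0.0929]
ee_rot: [-2.353, -2.08, -0.0]
contact_force: [-0.5, 0.7, 3.2]
opening: 0.006
grip_force: 1.1
```

>>> carry_out([
  [[0, 0, 0.006, 0, 0, 0, -1], [0, 0, 0.012, 0, 0, 0, -1], [0, 0, 0.018, 0, 0, 0, -1], [0, 0, 0.018, 0, 0, 0, -1], [0, 0, 0.018, 0, 0, 0, -1]],
])

```text
clock: 20.22
ee_pos: [0.5724, 0.1453, 0.0923]
ee_rot: [-2.354, -2.08, -0.002]
contact_force: [-7.8, -0.5, 18.3]
opening: 0.005
grip_force: 9.5
```

>>> carry_out([
  [[0, 0, -0.1, 0, 0, 0, -1], [0, 0, -0.3, 0, 0, 0, -1], [0, 0, -0.5, 0, 0, 0, -1], [0, 0, -0.7, 0, 0, 0, -1], [-0.2, 0, -0.7, 0, 0, 0, -1], [-0.4, 0, -0.7, 0, 0, 0, -1], [-0.6, 0, -0.7, 0, 0, 0, -1], [-0.8, 0, -0.7, 0, 0, 0, -1], [-1, 0, -0.7, 0, 0, 0, -1], [-1, 0, -0.7, 0, 0, 0, -1], [-1, 0, -0.7, 0, 0, 0, -1], [-1, 0, -0.7, 0, 0, 0, -1]],
])

```text
clock: 21.22
ee_pos: [0.5477, -0.0536, 0.2287]
ee_rot: [-2.355, -2.079, -0.001]
contact_force: [0.4, 0.7, 0.6]
opening: -0.0
grip_force: 0.0
```

Run:
```python
from cf import *
snap('side','s8'); s=status.state(); print(s['ee_pos'],s['contact_force'],s['clock'])
c7=np.load('pics/s7.npz')['c'].astype(int); c8=np.load('pics/s8.npz')['c'].astype(int)
for t in (2.4,.3,.15,0):
    q=proj('s8',X(P,[(-.091+r*np.cos(t)-.002*np.sin(t),y,.09+r*np.sin(t)+.002*np.cos(t)) for r in(.05,.0745) for y in(-.0175,.0175)]))
    m=np.zeros((420,560),np.uint8); cv2.fillConvexPoly(m,q[[0,1,3,2]].round().astype(int),1); v=c8[m>0].max(1)
    print(t,'dark share',(v<110).mean().round(2),'mean now',c8[m>0].mean().round(),'before',c7[m>0].mean().round())
m=(c8.max(2)<110)&(c7.max(2)>130); m[:170]=0; n,l,st,ce=cv2.connectedComponentsWithStats(m.astype(np.uint8)); print([x.tolist() for x in st[1:] if x[4]>60])
for t in (.3,.15,0): print(t,proj('s8',X(P,[(-.091+.075*np.cos(t),y,.092+.075*np.sin(t)) for y in(-.018,.018)])).round(1).tolist())
```

```text
[ 0.54781528 -0.05264044  0.22864918] [ 0.73427942  0.56170671 -0.67184542] 21.2667
2.4 dark share 0.95 mean now 83.0 before 69.0
0.3 dark share 0.37 mean now 116.0 before 142.0
0.15 dark share 0.61 mean now 98.0 before 144.0
0 dark share 0.94 mean now 77.0 before 146.0
[[286, 170, 82, 74, 802], [350, 235, 36, 22, 310]]
0.3 [[376.7, 247.0], [386.4, 239.3]]
0.15 [[377.1, 251.6], [386.7, 244.0]]
0 [[376.8, 256.0], [386.4, 248.3]]
```

The dark region, ending at (386,257), matches a hasp angle of 0. I'm handing in.

```bash
python3 -c "
from workcell import manip
print(manip.hand_in())"
```

```text
the job is handed in; nothing more can be done
None
```

I handed the job in at about 21 s without getting a verdict back. The green bar stands in the crate's empty place, the lid is shut, and the hasp lies flat over the catch; I confirmed the lid and hasp by contact force and camera, and the bar by camera before closing the lid.

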